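# Pack the drawer fronts and shut the crate

## Task

Pack the delivery crate: stand every drawer front from the slotted block on end inside the crate, leaning back flat against the padded rail along its back wall with its foot about 3 cm out from that wall, and set every carton of fittings upright on the crate floor. Once everything is in, push the crate's gate shut until it snaps fully home on its catch. Leave the saw blade, the bracket and the tape measure where they are.

Things in the scene. Friction and masses are not known exactly. Their poses are not given: they have to be found in the camera images.
- crate: fixed open-topped plywood crate, 220 mm deep (x), 320 wide (y); origin under the middle of its floor, x to its back, z up. Floor top at z 12 mm; inside x -98 to +98, y -148 to +148. Sides and front 100 mm high, back wall (x 98 to 110) 110 mm. Front (x -110 to -98): fixed from y -160 to -48, gate from y -38 to +144
- rail_mid (a point): padded rail: grey felt strip along the inside of the crate's back wall top, 296 mm long (y), 8 mm thick, 20 mm high; the point is the middle of its upper front edge (crate x +90, y 0, z 110 mm); axes as the crate's
- gate (a joint): angle of the crate's plywood gate, rad: 0 shut, positive open (free edge swings to crate -x). 182 mm wide, 12 thick, 14 to 100 mm above the table; stays where left. A sprung ball in the fixed front's edge catches a rib on its free edge: it meets the ball at about 0.065, needs about 8 N at the free edge to ride over it, and below about 0.025 snaps to 0 and is held
- gate_hinge (a point): point on the gate's upright hinge line, in the plane of its outer face, 57 mm above the table (crate x -110, y +144); axes: z up, the gate's width runs along its own -y, its outer face looks to its own -x
- gate_edge (a point): free edge of the gate's outer face, 182 mm from the hinge line, 57 mm above the table; same axes as gate_hinge
- rack: fixed dark wooden block 270 mm (x) by 90 mm (y) by 50 mm high; four cross grooves 24 mm wide with their floors 15 mm above the table, at x -75, -25, +25 and +75 mm; origin under its middle
- panel1: wooden drawer front, a flat slab 18 mm thick (its x), 58 mm wide (its y), 170 mm long (its z), 0.13 kg, with two dark screw holes; starts standing on end in a groove of the block; origin at the middle of its foot (z 0), z up the slab; may be absent
- panel1_top (a point): middle of the top end of panel1, 170 mm from its foot
- panel2: wooden drawer front, a flat slab 18 mm thick (its x), 58 mm wide (its y), 170 mm long (its z), 0.13 kg, with two dark screw holes; starts standing on end in a groove of the block; origin at the middle of its foot (z 0), z up the slab; may be absent
- panel2_top (a point): middle of the top end of panel2, 170 mm from its foot
- panel3: wooden drawer front, a flat slab 18 mm thick (its x), 58 mm wide (its y), 170 mm long (its z), 0.13 kg, with two dark screw holes; starts standing on end in a groove of the block; origin at the middle of its foot (z 0), z up the slab; may be absent
- panel3_top (a point): middle of the top end of panel3, 170 mm from its foot
- panel4: wooden drawer front, a flat slab 18 mm thick (its x), 58 mm wide (its y), 170 mm long (its z), 0.13 kg, with two dark screw holes; starts standing on end in a groove of the block; origin at the middle of its foot (z 0), z up the slab; may be absent
- panel4_top (a point): middle of the top end of panel4, 170 mm from its foot
- carton1: cardboard fittings carton 50 mm (x) by 60 mm (y) by 70 mm high, 0.25 kg, loose on the table; origin at the middle of its underside; may be absent
- carton2: cardboard fittings carton 50 mm (x) by 60 mm (y) by 70 mm high, 0.25 kg, loose on the table; origin at the middle of its underside; may be absent
- blade: bystander: circular saw blade, 196 mm across, 3 mm thick, lying flat; origin at its centre
- bracket: bystander: grey-green folded steel bracket 130 by 100 mm with a black clamping lever, about 60 mm high; origin under its middle
- tape: bystander: black tape measure 68 by 36 by 66 mm; origin under its middle
Not all that is in view belongs to the job. What is shaped like the carton1 but orange or turquoise is not meant.

How it is judged (in metres and radians):
On the way, in this order (a step that is already met when the one before it is completed fails the run):
1. every drawer front leans against the crate's padded rail and every carton stands on the crate floor (angle between panel1's own z axis and vertical between 0.1 and 0.45 rad and angle between the y axis of each of panel1, panel2, panel3, panel4 and the y axis of crate, either way round below 0.25 rad and x of each of panel1, panel2, panel3, panel4 in the frame of crate above 0 m and z of panel1 in the frame of crate between 0.008 and 0.022 m and x of each of panel1_top, panel2_top, panel3_top, panel4_top in the frame of crate above 0.07 m and y of panel1 in the frame of crate between -0.13 and 0.13 m and angle between panel2's own z axis and vertical between 0.1 and 0.45 rad and z of panel2 in the frame of crate between 0.008 and 0.022 m and y of panel2 in the frame of crate between -0.13 and 0.13 m and angle between panel3's own z axis and vertical between 0.1 and 0.45 rad and z of panel3 in the frame of crate between 0.008 and 0.022 m and y of panel3 in the frame of crate between -0.13 and 0.13 m and angle between panel4's own z axis and vertical between 0.1 and 0.45 rad and z of panel4 in the frame of crate between 0.008 and 0.022 m and y of panel4 in the frame of crate between -0.13 and 0.13 m and angle between each of carton1, carton2's own z axis and vertical below 0.15 rad and z of carton1 in the frame of crate between 0.006 and 0.02 m and x of carton1 in the frame of crate between -0.095 and 0.095 m and y of carton1 in the frame of crate between -0.13 and 0.13 m and z of carton2 in the frame of crate between 0.006 and 0.02 m and x of carton2 in the frame of crate between -0.095 and 0.095 m and y of carton2 in the frame of crate between -0.13 and 0.13 m), for 0.3 s.
2. the gate is snapped home on its catch (value of joint gate below 0.012 rad), for 0.3 s.
At the end, for the whole second after the job is handed in: Every drawer front stands on the crate floor, top back at the padded rail, tilted 0.10 to 0.45 rad, within 0.25 rad of square to the rail; every carton stands upright (0.15 rad) on the crate floor; all at rest; gate below 0.012 rad (all of step 1 and linear speed of each of panel1, panel2, panel3, panel4, carton1, carton2 below 0.03 m/s and value of joint gate below 0.012 rad); the robot touches nothing.
It fails at once if the saw blade is moved more than 3 cm (distance of blade from where it was at the start of the episode above 0.03 m).
It fails at once if the bracket is moved more than 3 cm (distance of bracket from where it was at the start of the episode above 0.03 m).
It fails at once if the tape measure is moved more than 3 cm (distance of tape from where it was at the start of the episode above 0.03 m).
Of panel1, panel2, panel3, panel4 only 3 to 4 are there at a start; the rules pass over those that are not, and their reading is None.
Of carton1, carton2 only 1 to 2 are there at a start; the rules pass over those that are not, and their reading is None.
At some moment in a run one of carton1, carton2 may be knocked a few centimetres aside while the robot is not near it.
It also fails if it takes over 210 s, if anything falls off the work surface, if the arm or the gripper's body presses on something with over 40 N, if the wrist force passes 120 N, or if a joint passes its speed limit or range.

## Robot

A 6-joint arm with a two-finger parallel gripper is mounted at the origin on the work surface. World frame = base frame: x ahead of the robot, y to its left, z up, the work surface at z = 0. Lengths are in mm, angles in rad, forces in N, time in s.
With the tool pointing down it reaches from about 275 to 1000 mm from the base axis. Payload 8.4 kg.
Tool frame: the origin (TCP) lies at the very end of the fingers, on their centre line; the grasp point (between the pads) lies 19 mm behind it; z points along the fingers, y is the line along which they close (so a half turn about z gives the same grasp; the last joint's range is limited). The gripper opens to 85 mm and grips with 20 to 120 N. Pads are 22 mm wide; open, the fingers measure 114 mm over their backs; the gripper's body (76 mm by 85 mm) begins 54 mm behind the grasp point. The pads swing forward as they close: fully open they stand 13 mm farther back than shut.
Start: joints at [-1.249, 0.353, 1.633, -0, 1.155, -0.002], TCP at [198.856, -592.524, 231.281] pointing down, gripper open.
Joint ranges: [-2.63, 2.63], [-0.92, 2.1], [0.06, 2.66], [-1.3, 4.44], [0, 2.69], [-3.02, 3.02]. Speed limits (rad/s): [2.22, 2.22, 2.79, 3.14, 3.14, 3.14].

## Interface

Orientations are given as [roll, pitch, yaw] about the fixed x, y, z axes, in that order (R = Rz(yaw) Ry(pitch) Rx(roll)).
In Python, from rig import telemetry, imaging, r gives the robot as it stands. The module is installed in compiled form; this text tells all that it offers.
- The arm moves only by the tool step_arm, never from a script. Its argument "moves" is a list of rows, each a list of 3 entries, a list of its own where there are three numbers: the turn, a rotation vector about the tool's x, y, z scaled (see below), then the shift along the tool's x, y, z scaled (see below), then the opening, from -1 (shut) to 1 (fully open). A call has 1 to 8 rows; each row is the pose to reach, as a shift and turn from the pose commanded when the call began, along the tool's axes at that moment; what a row does not reach only later rows make up. The controller multiplies each number of a shift by 200 mm and each number of a turn by 45 degrees. A row lasts 1/10 s, in which the tool goes at most 50 mm and 8.59 degrees, less where a joint would pass 70% of its speed; a pose out of reach is approached as far as the arm can. A call with a number of a shift or a turn outside -1 to 1 is refused whole. A call with a gripper value outside its range is refused whole. The fingers move at their own pace and stop on an object; "squeeze" is the grip in N (left out, the last holds). Time passes only in rows, so rows that repeat a pose let the fingers close. It gives the time, the measured TCP pose, the force, the opening and the grip force at its end, in the units of the state.
- telemetry.sense(): the state, without advancing time (a new reading comes with each control period).
- imaging.grab_frame(name): name is "side" or "top"; returns the picture (480x640x3 uint8, red, green, blue); there is no depth.
- imaging.calibration(name): a dict with "fx", "fy", "cx", "cy" (pixels), "dist_coeffs" ([k1, k2, p1, p2, k3] as OpenCV has them; the pictures are not rectified), "cam_to_world" (4x4, takes a point from camera to world coordinates). Camera axes: x right, y up, looking along -z (the intrinsics and any distortion apply to the point x, -y, -z); pixel columns grow to the right and rows downward; lengths in mm; the calibration is good to about 2 mm. A picture is of the moment at which its call begins. calibration takes no time and is no camera call.
- r.sign_off(): hands the job in; it is judged then, once.
Trained networks look in the newest picture that a camera, given by its name, has taken for a name from the list of things; names that differ only in an ending like _2 or _b are one class to them, and where a whole thing is asked for, a point or a joint stands for the part that bears it (a point fixed in the world has none). Each returns a list of dicts, best first, with "conf" (0 to 1); they miss things now and then, are a little off and sometimes report something else, mostly with a low value. They report only what shows in the picture. A call takes as long as a camera call. They do not tell look-alikes from the thing itself.
- imaging.recognise(camera, name): "extent" ([left, top, width, height] in pixels, round what is visible of it).
- imaging.mark_of(camera, name): "xy" ([column, row] in pixels: a listed point, or the origin of a listed thing).
The state is a dict: "clock": time; "qpos": joint angles; "qvel": joint speeds; "joint_efforts": joint torques, N m; "eef_pos": TCP position; "tcp_rot": TCP orientation; "contact_force": force on the tool from outside, world axes, zero at the start; "wrist_torque": the same for the moment, N m; "opening": opening from 0.0 (shut) to 1.0 (fully open); "grasp_force": force on a finger pad.
Only numpy, scipy, OpenCV 4.12 (cv2) and the standard library are available. Lean on these libraries where they do the work, as an engineer would, in place of code of your own. Each camera call takes 0.05 s, during which the arm holds its last target. There are 200 camera calls.

## Working session

There is one attempt and no reset: what is moved stays moved. The work goes in short steps, Python scripts to look and compute and a tool call to move; the robot and the scene stay as the last step left them, time stands still between calls to the robot, and variables do not carry over. Pictures are saved under pics/ and viewed, at most 14 in all, crops included, and the job is handed in when it is done.

Besides the shell and the picture viewer there is one more tool, called as name(argument=value, ...), one argument or row to a line, values as JSON. step_arm: Moves the arm, as the interface text tells. Its arguments: {"type":"object","properties":{"moves":{"type":"array"},"squeeze":{"type":"number"}},"required":["moves"]}

```bash
mkdir -p pics; ls; cat > h.py <<'E'
import numpy as np, cv2
from rig import telemetry, imaging, r
def cam(n):
    c=imaging.calibration(n); K=np.array([[c['fx'],0,c['cx']],[0,c['fy'],c['cy']],[0,0,1.]]); return K,np.array(c['dist_coeffs'],float),np.array(c['cam_to_world'],float)
def ray(n,px):
    K,d,T=cam(n); u=cv2.undistortPoints(np.array([[px]],float),K,d)[0,0]
    return T[:3,3],T[:3,:3]@np.array([u[0],-u[1],-1])
def onz(n,px,z):
    o,v=ray(n,px); return o+v*(z-o[2])/v[2]
def proj(n,P):
    K,d,T=cam(n); p=(np.atleast_2d(P)-T[:3,3])@T[:3,:3]; p=p*[1,-1,-1]
    return cv2.projectPoints(p,np.zeros(3),np.zeros(3),K,d)[0][:,0]
def tri(pa,pb):
    A=np.zeros((3,3));b=np.zeros(3)
    for n,p in(('side',pa),('top',pb)):
        o,v=ray(n,p);v=v/np.linalg.norm(v);M=np.eye(3)-np.outer(v,v);A+=M;b+=M@o
    return np.linalg.solve(A,b)
def snap(n,f):
    im=imaging.grab_frame(n); cv2.imwrite('pics/'+f,im[:,:,::-1]); return im
E
python3 - <<'E'
from h import *
np.set_printoptions(precision=1,suppress=True)
for n in('side','top'):
    snap(n,n+'1.png'); K,d,T=cam(n); print(n,T[:3,3],K[0,0],-T[:3,2])
    for nm in['crate','rail_mid','gate_hinge','gate_edge','rack','panel1','panel1_top','carton1','blade','bracket','tape']:
        print(nm,[(np.round(q['xy']).tolist(),round(q['conf'],2)) for q in imaging.mark_of(n,nm)][:6])
print(telemetry.sense())
E
```

```text
pics
side [ -79.3 1033.4  972. ] 535.4754768898124 [ 0.4 -0.7 -0.6]
crate [([291.0, 294.0], 0.67)]
rail_mid []
gate_hinge [([296.0, 322.0], 0.91), ([301.0, 220.0], 0.69)]
gate_edge [([360.0, 299.0], 0.83), ([390.0, 224.0], 0.65)]
rack [([389.0, 224.0], 0.71), ([386.0, 174.0], 0.3)]
panel1 [([382.0, 217.0], 0.98), ([372.0, 214.0], 0.9), ([398.0, 222.0], 0.83), ([414.0, 229.0], 0.81)]
panel1_top [([417.0, 182.0], 0.77)]
carton1 [([333.0, 239.0], 0.81), ([395.0, 252.0], 0.67), ([356.0, 256.0], 0.56)]
blade [([300.0, 219.0], 0.68)]
bracket [([307.0, 414.0], 0.74), ([360.0, 301.0], 0.17)]
tape [([225.0, 269.0], 0.85), ([265.0, 249.0], 0.7)]
top [ 509.1   27.1 1131. ] 438.97601112695185 [ 0.  0. -1.]
crate [([294.0, 223.0], 0.94)]
rail_mid [([289.0, 183.0], 0.8), ([295.0, 308.0], 0.69)]
gate_hinge [([233.0, 270.0], 0.93), ([294.0, 309.0], 0.41)]
gate_edge [([295.0, 309.0], 0.75)]
rack [([470.0, 258.0], 0.82)]
panel1 [([470.0, 229.0], 0.96), ([473.0, 250.0], 0.64), ([465.0, 287.0], 0.63), ([472.0, 267.0], 0.58)]
panel1_top [([494.0, 292.0], 0.84)]
carton1 [([404.0, 220.0], 0.98), ([415.0, 292.0], 0.67), ([500.0, 246.0], 0.15)]
blade [([411.0, 160.0], 0.57)]
bracket []
tape [([280.0, 146.0], 0.62)]
{'clock': 1.2, 'qpos': array([-1.2,  0.4,  1.6,  0. ,  1.2, -0. ]), 'qvel': array([-0.,  0., -0.,  0., -0.,  0.]), 'joint_efforts': array([ -0. , -60.5, -34.2,  -0. ,   0. ,   0. ]), 'eef_pos': array([ 198.9, -592.5,  231.3]), 'tcp_rot': array([ 3.1, -0. ,  0.3]), 'contact_force': array([ 0.4, -0.1,  0.3]), 'wrist_torque': array([-0.,  0., -0.]), 'grasp_force': 0.0, 'opening': 0.9984802862309348}
```

View pics/side1.png

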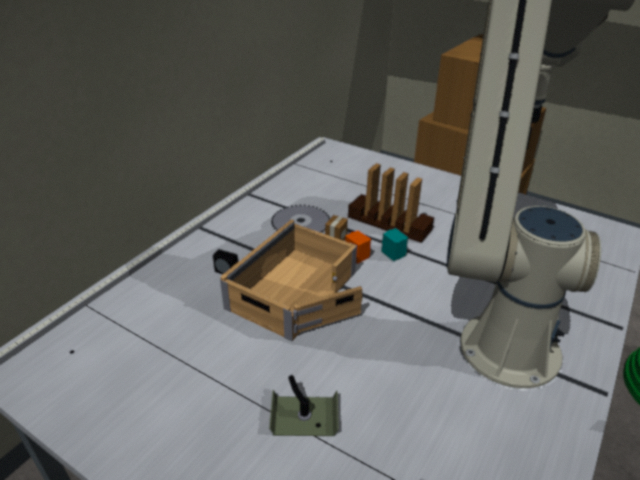

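View pics/top1.png

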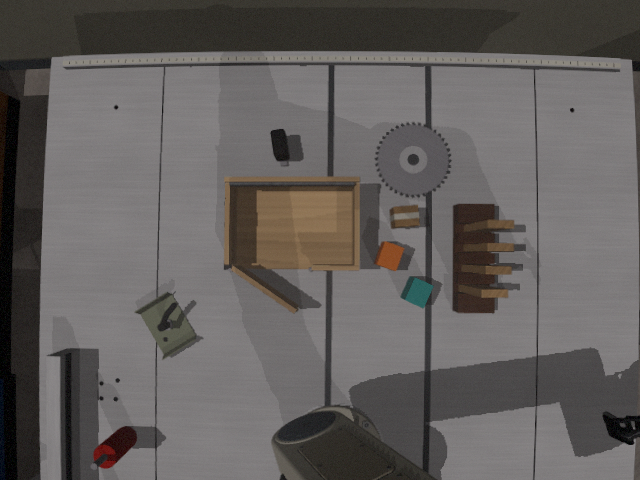

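The side view shows the open crate (centre ~(291,280)), with the gate at lower right. Four panels stand in the rack (tops ~(373,168)–(417,182)). One brown carton sits at (338,228) beside the orange and turquoise decoys. The top view shows the crate at (292,223), rack at (475,258), carton at (404,217), blade at (413,160), tape at (280,146) and bracket at (168,322).

```bash
python3 - <<'E'
import cv2
a=cv2.imread('pics/top1.png');b=cv2.imread('pics/side1.png')
cv2.imwrite('pics/topc.png',cv2.resize(a[165:325,220:530],None,fx=2.5,fy=2.5,interpolation=cv2.INTER_CUBIC))
cv2.imwrite('pics/sidec.png',cv2.resize(b[150:345,210:445],None,fx=3,fy=3,interpolation=cv2.INTER_CUBIC))
E
```

```text
(no output)
```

View pics/topc.png

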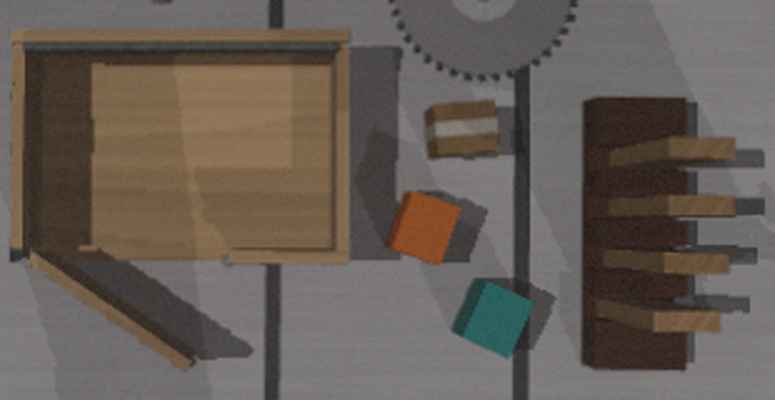

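View pics/sidec.png

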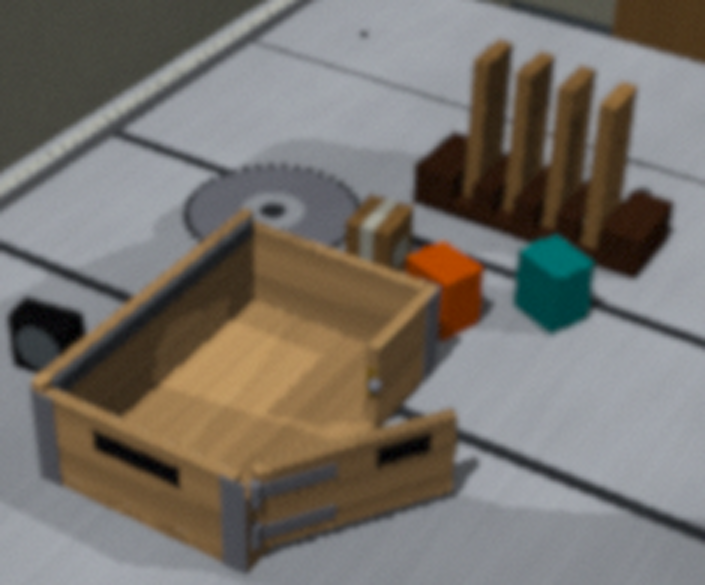

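Top crop: panel top-face centres ~(702,149), (702,205), (697,263), (687,321). Crate corners are (12,31), (350,30) and (350,262), the gate edge is ~(190,365), and the carton top is ~(462,130). The side crop matches: panel tops at (491,48), (534,61), (575,76) and (616,93). One carton only.

```bash
cat >> h.py <<'E'
from scipy.optimize import least_squares
def tc(u,v): return (220+(u+.5)/2.5-.5,165+(v+.5)/2.5-.5)
def sc(u,v): return (210+(u+.5)/3-.5,150+(v+.5)/3-.5)
def fitpose(obs,z=0,x0=(500,0,0)):
    def f(p):
        out=[]
        for n,px,L in obs:
            c,s=np.cos(p[2]),np.sin(p[2]);P=[p[0]+c*L[0]-s*L[1],p[1]+s*L[0]+c*L[1],z+L[2]]
            out+=list(proj(n,P)[0]-px)
        return np.array(out)
    q=least_squares(f,x0); return q.x,q.fun.reshape(-1,2)
E
python3 - <<'E'
from h import *
np.set_printoptions(precision=2,suppress=True)
for s,t in [((491,48),(702,149)),((534,61),(702,205)),((575,76),(697,263)),((616,93),(687,321))]:
    P=tri(sc(*s),tc(*t)); print('ptop',P, proj('side',P)-sc(*s), onz('top',tc(*t),185))
for name,cs in {'A':[(670,140),(735,137),(735,159),(670,161)],'D':[(655,311),(720,311),(720,331),(655,332)]}.items():
    print(name,[onz('top',tc(*c),185)[:2] for c in cs])
obs=[('top',tc(12,31),(110,160,110)),('top',tc(350,30),(110,-160,110)),('top',tc(350,262),(-110,-160,100)),('side',sc(34,383),(110,160,110)),('side',sc(249,212),(110,-160,110)),('side',sc(438,290),(-110,-160,100)),('side',sc(247,487),(-110,160,100)),('side',sc(247,570),(-110,160,0))]
print('crate',fitpose(obs,0,(550,90,0)))
# gate edge top crop & carton
print('gate edge',onz('top',tc(188,370),100),onz('top',tc(32,262),100))
P=tri(sc(380,216),tc(462,130)); print('carton top c',P, onz('top',tc(462,128),70))
print([onz('top',tc(*c),70)[:2] for c in [(440,104),(495,99),(499,154),(443,158)]])
E
```

```text
ptop [ 579.18 -345.28  192.  ] [[ 0.48 -0.04]] [ 578.41 -348.87  185.  ]
ptop [ 530.18 -346.17  190.7 ] [[ 0.14 -0.01]] [ 529.95 -348.67  185.  ]
ptop [ 480.66 -341.87  190.07] [[ 0.23 -0.03]] [ 479.89 -344.25  185.  ]
ptop [ 430.93 -333.52  189.53] [[ 0.23 -0.04]] [ 429.93 -335.65  185.  ]
A [array([ 585.88, -320.83]), array([ 589.17, -378.03]), array([ 570.07, -377.89]), array([ 567.69, -320.75])]
D [array([ 438.33, -307.71]), array([ 438.71, -364.5 ]), array([ 421.5 , -364.57]), array([ 420.3, -307.8])]
crate (array([580.63, 109.76,   0.01]), array([[-0.39,  0.01],
       [ 0.2 , -0.11],
       [ 0.06,  1.23],
       [-0.75, -0.92],
       [-1.44, -1.36],
       [ 0.81, -0.84],
       [-0.19, -0.49],
       [ 0.48,  1.44]]))
gate edge [371.93  99.57 100.  ] [471.13 248.68 100.  ]
carton top c [ 602.23 -160.26   72.61] [ 604.56 -160.62   70.  ]
[array([ 627.64, -139.26]), array([ 633.08, -192.56]), array([ 579.75, -196.5 ]), array([ 575.31, -142.35])]
```

```bash
cat >> h.py <<'E'
from scipy.spatial.transform import Rotation as Ro
def plan(target,rpy=(np.pi,0,np.pi/2),cur=None):
    s=telemetry.sense(); R0=Ro.from_euler('xyz',s['tcp_rot']);R1=Ro.from_euler('xyz',rpy)
    d=R0.inv().apply(np.array(target)-s['eef_pos'])/200; t=(R0.inv()*R1).as_rotvec(degrees=True)/45
    print('t',round(s['clock'],1),'pos',s['eef_pos'].round(1),'rot',s['tcp_rot'].round(3),'F',s['contact_force'].round(1),'op',round(s['opening'],2),'turn',t.round(4),'shift',d.round(4))
E
```

step_arm(
  moves=[
    [[0,0,-0.19],[0.22,-0.08,-0.15],0.45],
    [[0,0,-0.38],[0.45,-0.16,-0.15],0.45],
    [[0,0,-0.57],[0.67,-0.24,-0.15],0.45],
    [[0,0,-0.76],[0.9,-0.33,-0.15],0.45],
    [[0,0,-0.8],[0.9,-0.33,-0.15],0.45],
    [[0,0,-0.8],[0.9,-0.33,-0.15],0.45],
  ],
  squeeze=40,
)

```text
clock: 1.8
eef_pos: [349.6, -471.8, 261.5]
tcp_rot: [3.141, 0.0, 0.955]
contact_force: [0.2, 0.1, -0.5]
opening: 0.725
grasp_force: 0.0
```

```bash
python3 -c "
from h import *
plan((579,-347,290))"
```

```text
t 1.8 pos [ 349.6 -471.8  261.5] rot [3.141 0.    0.955] F [ 0.2  0.1 -0.5] op 0.73 turn [ 2.000e-04  3.000e-04 -7.839e-01] shift [ 1.1715  0.576  -0.1428]
```

step_arm(
  moves=[
    [[0,0,-0.19],[0.2,-0.02,-0.14],0.45],
    [[0,0,-0.38],[0.4,-0.03,-0.14],0.45],
    [[0,0,-0.57],[0.6,-0.05,-0.14],0.45],
    [[0,0,-0.76],[0.79,-0.06,-0.14],0.45],
    [[0,0,-0.784],[0.79,-0.063,-0.14],0.45],
    [[0,0,-0.784],[0.79,-0.063,-0.14],0.45],
  ],
)

```text
clock: 2.4
eef_pos: [429.7, -337.0, 289.4]
tcp_rot: [-3.141, 0.001, 1.567]
contact_force: [0.6, -0.3, -0.4]
opening: 0.724
grasp_force: 0.0
```

```bash
python3 - <<'E'
from h import *
plan((430.5,-335,150)); im=snap('top','top2.png'); cv2.imwrite('pics/top2c.png',cv2.resize(im[150:330,380:540,::-1],None,fx=3,fy=3,interpolation=cv2.INTER_CUBIC))
E
```

```text
t 2.4 pos [ 429.7 -337.   289.4] rot [-3.141e+00  1.000e-03  1.567e+00] F [ 0.6 -0.3 -0.4] op 0.72 turn [-0.0002  0.0007 -0.0051] shift [0.0102 0.0043 0.6968]
```

View pics/top2c.png

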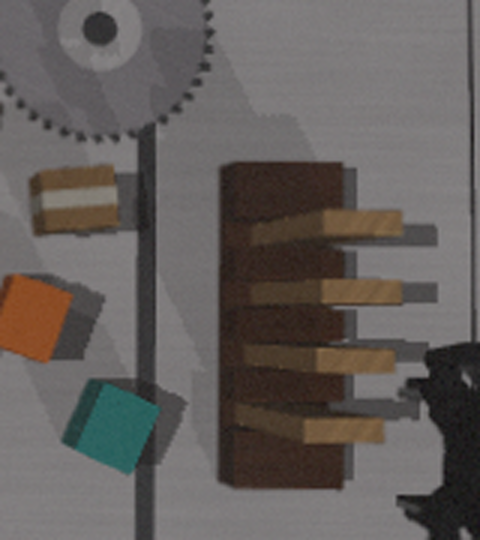

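The crop shows the open fingers at ~(400,370) and (400,510), just right of panel D (top ~(343,430)). The carton is unmoved. Next I'll check the projection.

```bash
python3 - <<'E'
from h import *
f=lambda P:((proj('top',P)-[380,150])*3).round(0).tolist()
print(f([[429.7,-337,289.4],[429.7+45,-337,289],[429.7-45,-337,289],[429.7+45,-337,330],[429.7-45,-337,330]]),f([[430.5,-335,186]]))
c=lambda u,v:onz('top',(380+u/3,150+v/3),186)[:2].round(1)
print([c(363,224),c(362,292),c(355,360),c(343,430)], c(322,211),c(402,211),c(402,235),c(323,236))
E
```

```text
[[407.0, 444.0], [407.0, 373.0], [406.0, 514.0], [436.0, 376.0], [435.0, 524.0]] [[343.0, 429.0]]
[array([ 577.6, -349.6]), array([ 528.6, -348.6]), array([ 479.7, -343.5]), array([ 429.5, -334.9])] [ 586.6 -319.7] [ 587.3 -378.2] [ 569.9 -378.1] [ 568.6 -320.3]
```

step_arm(
  moves=[
    [[0,0,-0.005],[0.01,0.004,0.2],-0.1],
    [[0,0,-0.005],[0.01,0.004,0.2],-0.1],
    [[0,0,-0.005],[0.01,0.004,0.4],-0.1],
    [[0,0,-0.005],[0.01,0.004,0.6],-0.1],
    [[0,0,-0.005],[0.01,0.004,0.7],-0.1],
    [[0,0,-0.005],[0.01,0.004,0.7],-1],
    [[0,0,-0.005],[0.01,0.004,0.7],-1],
    [[0,0,-0.005],[0.01,0.004,0.7],-1],
  ],
  squeeze=40,
)

```text
clock: 3.25
eef_pos: [431.4, -335.8, 151.1]
tcp_rot: [3.14, 0.002, 1.571]
contact_force: [-0.0, -0.8, -0.7]
opening: 0.207
grasp_force: 44.8
```

step_arm(
  moves=[
    [[0,0,0],[0,0,0],-1],
    [[0,0,0],[0,0,0],-1],
  ],
)

```text
clock: 3.45
eef_pos: [431.1, -335.1, 150.4]
tcp_rot: [3.14, 0.001, 1.572]
contact_force: [-0.2, -0.3, -0.2]
opening: 0.204
grasp_force: 44.8
```

step_arm(
  moves=[
    [[0,0,0],[0,0,-0.2],-1],
    [[0,0,0],[0,0,-0.42],-1],
    [[0,0,0],[0,0,-0.64],-1],
    [[0,0,0],[0,0,-0.85],-1],
    [[0,0,0],[0.23,0.08,-0.85],-1],
    [[0,0,0],[0.46,0.16,-0.85],-1],
    [[0,0,0],[0.69,0.25,-0.85],-1],
    [[0,0,0],[0.92,0.34,-0.85],-1],
  ],
)

```text
clock: 4.25
eef_pos: [498.8, -148.9, 320.2]
tcp_rot: [3.14, 0.0, 1.571]
contact_force: [0.8, 0.1, -0.7]
opening: 0.207
grasp_force: 44.7
```

step_arm(
  moves=[
    [[0,0,0],[0.22,0.1,0],-1],
    [[0,0,0],[0.44,0.2,0],-1],
    [[0,0,0],[0.66,0.3,0],-1],
    [[0,0,0],[0.88,0.4,0],-1],
    [[0,0,0],[1.0,0.45,0],-1],
  ],
)

```text
clock: 4.75
eef_pos: [589.3, 53.0, 319.8]
tcp_rot: [3.14, -0.001, 1.574]
contact_force: [-0.1, -1.0, -1.0]
opening: 0.206
grasp_force: 44.8
```

```bash
cat >> h.py <<'E'
def down(th): return (Ro.from_euler('xyz',(np.pi,0,np.pi/2))*Ro.from_euler('x',th)).as_euler('xyz')
def cw(X,Y,z): return (580.6+X-.01*Y,109.8+Y+.01*X,z)
E
python3 -c "
from h import *
plan(cw(85,105,320),down(.2)); print(telemetry.sense()['grasp_force'])"
```

```text
t 4.8 pos [589.3  53.  319.8] rot [ 3.140e+00 -1.000e-03  1.574e+00] F [-0.1 -1.  -1. ] op 0.21 turn [ 0.2561 -0.0008  0.004 ] shift [8.122e-01 3.787e-01 2.000e-04]
44.80057239532471
```

step_arm(
  moves=[
    [[0.06,0,0],[0.2,0.09,0],-1],
    [[0.13,0,0],[0.4,0.18,0],-1],
    [[0.19,0,0],[0.6,0.27,0],-1],
    [[0.256,0,0.004],[0.8,0.37,0],-1],
    [[0.256,0,0.004],[0.812,0.378,0.05],-1],
    [[0.256,0,0.004],[0.812,0.378,0.3],-1],
    [[0.256,0,0.004],[0.812,0.378,0.55],-1],
    [[0.256,0,0.004],[0.812,0.378,0.75],-1],
  ],
)

```text
clock: 5.55
eef_pos: [662.7, 211.4, 166.8]
tcp_rot: [-2.94, 0.001, 1.569]
contact_force: [-0.3, 0.5, -1.3]
opening: 0.207
grasp_force: 44.8
```

```bash
python3 - <<'E'
from h import *
plan(cw(85,105,149),down(.2))
im=snap('side','s3.png')[190:350,200:400,::-1]; im2=snap('top','t3.png')[150:300,210:410,::-1]
a=cv2.resize(im,(800,640),interpolation=2)[:600]; b=cv2.resize(im2,(640,480),interpolation=2)
cv2.imwrite('pics/s3c.png',a)
E
```

```text
t 5.5 pos [662.7 211.4 166.8] rot [-2.940e+00  1.000e-03  1.569e+00] F [-0.3  0.5 -1.3] op 0.21 turn [-0.0025  0.0008 -0.0025] shift [0.0212 0.0269 0.0853]
```

View pics/s3c.png

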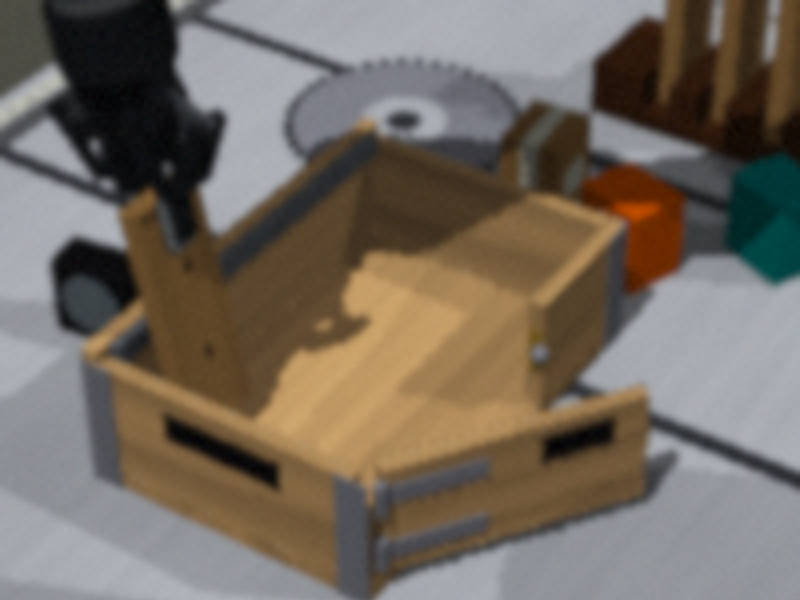

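The panel is held upright and tilted over the crate's left-back corner ((185,300) in the crop), clear of the rail and side wall. I'll lower it and release.

step_arm(
  moves=[
    [[0,0,0],[0.02,0.025,0.05],-1],
    [[0,0,0],[0.02,0.025,0.08],-1],
    [[0,0,0],[0.02,0.025,0.088],-1],
    [[0,0,0],[0.02,0.025,0.09],-1],
  ],
)

```text
clock: 6.05
eef_pos: [665.6, 216.1, 152.0]
tcp_rot: [-2.942, -0.0, 1.569]
contact_force: [0.1, -0.1, -0.7]
opening: 0.203
grasp_force: 44.8
```

step_arm(
  moves=[
    [[0,0,0],[0,0,0],-0.4],
    [[0,0,0],[0,0,0],-0.1],
    [[0,0,0],[0,0,0],-0.1],
    [[0,0,0],[0,0,-0.1],-0.1],
    [[0,0,0],[0,0,-0.3],-0.1],
    [[-0.1,0,0],[0,0,-0.55],-0.1],
    [[-0.256,0,0],[0,0,-0.75],-0.1],
    [[-0.256,0,0],[0,0,-0.75],-0.1],
  ],
)

```text
clock: 6.85
eef_pos: [697.3, 217.0, 306.5]
tcp_rot: [3.127, -0.003, 1.569]
contact_force: [0.3, 0.2, 0.7]
opening: 0.449
grasp_force: 0.0
```

```bash
python3 - <<'E'
from h import *
plan((480,-343.5,300))
im=snap('side','s4.png')[190:350,200:400,::-1]
cv2.imwrite('pics/s4c.png',cv2.resize(im,(600,480),interpolation=2))
E
```

```text
t 6.8 pos [697.3 217.  306.5] rot [ 3.127e+00 -3.000e-03  1.569e+00] F [0.3 0.2 0.7] op 0.45 turn [ 0.019  -0.0043 -0.0021] shift [-2.8044 -1.0824  0.0067]
```

View pics/s4c.png

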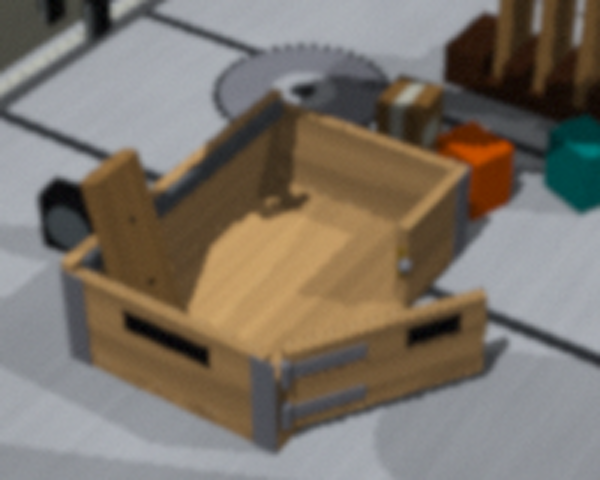

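Panel D now leans on the rail at (130,230) in the crop. I'm going back for panel C.

step_arm(
  moves=[
    [[0.019,0,0],[-0.23,-0.09,0],-0.1],
    [[0.019,0,0],[-0.46,-0.18,0],-0.1],
    [[0.019,0,0],[-0.69,-0.27,0],-0.1],
    [[0.019,0,0],[-0.92,-0.36,0],-0.1],
    [[0.019,0,0],[-1.0,-0.38,0],-0.1],
  ],
)

```text
clock: 7.4
eef_pos: [616.1, 12.5, 296.6]
tcp_rot: [-3.123, 0.001, 1.566]
contact_force: [0.0, 0.5, 0.1]
opening: 0.454
grasp_force: 0.0
```

step_arm(
  moves=[
    [[0,0,0],[-0.23,-0.09,0],-0.1],
    [[0,0,0],[-0.46,-0.18,0],-0.1],
    [[0,0,0],[-0.69,-0.27,0],-0.1],
    [[0,0,0],[-0.92,-0.36,0],-0.1],
    [[0,0,0],[-1.0,-0.38,0],-0.1],
  ],
)

```text
clock: 7.9
eef_pos: [540.3, -186.7, 298.1]
tcp_rot: [-3.124, 0.0, 1.566]
contact_force: [0.9, 0.2, -0.5]
opening: 0.45
grasp_force: 0.0
```

step_arm(
  moves=[
    [[0,0,0],[-0.23,-0.09,0],-0.1],
    [[0,0,0],[-0.46,-0.18,0],-0.1],
    [[0,0,0],[-0.69,-0.27,0],-0.1],
    [[0,0,0],[-0.8,-0.32,0],-0.1],
    [[0,0,0],[-0.8,-0.32,0],-0.1],
    [[0,0,0],[-0.8,-0.32,0],-0.1],
  ],
)

```text
clock: 8.5
eef_pos: [478.1, -343.2, 299.1]
tcp_rot: [-3.126, -0.001, 1.568]
contact_force: [-0.4, 0.3, -0.0]
opening: 0.451
grasp_force: 0.0
```

```bash
python3 -c "
from h import *
plan((480,-343.5,150))"
```

```text
t 8.5 pos [ 478.1 -343.2  299.1] rot [-3.126e+00 -1.000e-03  1.568e+00] F [-0.4  0.3 -0. ] op 0.45 turn [-0.0201 -0.0018 -0.0041] shift [-0.0026  0.0214  0.7451]
```

step_arm(
  moves=[
    [[-0.02,0,-0.004],[0,0.022,0.2],-0.1],
    [[-0.02,0,-0.004],[0,0.022,0.4],-0.1],
    [[-0.02,0,-0.004],[0,0.022,0.6],-0.1],
    [[-0.02,0,-0.004],[0,0.022,0.745],-0.1],
    [[-0.02,0,-0.004],[0,0.022,0.745],-0.1],
    [[-0.02,0,-0.004],[0,0.022,0.745],-1],
    [[-0.02,0,-0.004],[0,0.022,0.745],-1],
    [[-0.02,0,-0.004],[0,0.022,0.745],-1],
  ],
)

```text
clock: 9.3
eef_pos: [481.1, -343.9, 152.6]
tcp_rot: [3.139, 0.002, 1.572]
contact_force: [1.0, -0.5, -1.7]
opening: 0.203
grasp_force: 44.7
```

step_arm(
  moves=[
    [[0,0,0],[0,0,0],-1],
    [[0,0,0],[0,0,0],-1],
  ],
)

```text
clock: 9.5
eef_pos: [480.6, -344.1, 152.2]
tcp_rot: [3.139, 0.001, 1.572]
contact_force: [-0.8, 1.4, 5.6]
opening: 0.2
grasp_force: 45.7
```

step_arm(
  moves=[
    [[0,0,0],[0,0,-0.2],-1],
    [[0,0,0],[0,0,-0.42],-1],
    [[0,0,0],[0,0,-0.64],-1],
    [[0,0,0],[0,0,-0.85],-1],
    [[0,0,0],[0.23,0.07,-0.85],-1],
    [[0,0,0],[0.46,0.14,-0.85],-1],
    [[0,0,0],[0.69,0.21,-0.85],-1],
    [[0,0,0],[0.92,0.3,-0.85],-1],
  ],
)

```text
clock: 10.3
eef_pos: [539.4, -158.0, 321.3]
tcp_rot: [3.14, 0.0, 1.571]
contact_force: [0.8, 0.3, -2.2]
opening: 0.203
grasp_force: 44.6
```

step_arm(
  moves=[
    [[0,0,0],[0.22,0.08,0],-1],
    [[0,0,0],[0.44,0.16,0],-1],
    [[0,0,0],[0.66,0.24,0],-1],
    [[0,0,0],[0.88,0.33,0],-1],
    [[0,0,0],[1.0,0.38,0],-1],
    [[0,0,0],[1.0,0.38,0],-1],
  ],
)

```text
clock: 10.9
eef_pos: [616.3, 43.8, 320.6]
tcp_rot: [3.141, -0.001, 1.575]
contact_force: [0.0, -0.2, -1.7]
opening: 0.204
grasp_force: 44.7
```

```bash
python3 -c "
from h import *
plan(cw(85,35,170),down(.2)); print(telemetry.sense()['grasp_force'])"
```

```text
t 10.9 pos [616.3  43.8 320.6] rot [ 3.141e+00 -1.000e-03  1.575e+00] F [ 0.  -0.2 -1.7] op 0.2 turn [ 0.2559 -0.0004  0.0055] shift [0.5077 0.2464 0.7536]
44.655972719192505
```

step_arm(
  moves=[
    [[0.08,0,0],[0.2,0.1,0],-1],
    [[0.16,0,0],[0.4,0.2,0],-1],
    [[0.256,0,0.005],[0.508,0.246,0],-1],
    [[0.256,0,0.005],[0.508,0.246,0.1],-1],
    [[0.256,0,0.005],[0.508,0.246,0.3],-1],
    [[0.256,0,0.005],[0.508,0.246,0.5],-1],
    [[0.256,0,0.005],[0.508,0.246,0.74],-1],
    [[0.256,0,0.005],[0.508,0.246,0.75],-1],
  ],
)

```text
clock: 11.7
eef_pos: [660.6, 140.3, 164.5]
tcp_rot: [-2.931, 0.003, 1.567]
contact_force: [-0.9, 0.0, -3.5]
opening: 0.204
grasp_force: 44.6
```

```bash
python3 -c "
from h import *
plan(cw(85,35,150.5),down(.2)); print(telemetry.sense()['grasp_force'])"
```

```text
t 11.7 pos [660.6 140.3 164.5] rot [-2.931  0.003  1.567] F [-0.9  0.  -3.5] op 0.2 turn [-0.0139  0.0029 -0.0052] shift [0.0272 0.0371 0.0638]
44.61641550064087
```

step_arm(
  moves=[
    [[0,0,0],[0,0,0],-1],
    [[0,0,0],[0,0,0],-1],
    [[0,0,0],[0,0,0],-1],
  ],
)

```text
clock: 12.0
eef_pos: [666.3, 142.2, 174.0]
tcp_rot: [-2.946, -0.0, 1.568]
contact_force: [0.8, 0.6, -0.9]
opening: 0.204
grasp_force: 44.7
```

```bash
python3 -c "
from h import *
plan(cw(85,35,151),down(.2)); print(telemetry.sense()['grasp_force'])"
```

```text
t 12.0 pos [666.3 142.2 174. ] rot [-2.946 -0.     1.568] F [ 0.8  0.6 -0.9] op 0.2 turn [ 0.0053 -0.001  -0.0038] shift [0.0172 0.0172 0.1136]
44.688334465026855
```

step_arm(
  moves=[
    [[0,0,0],[0.015,0.015,0.05],-1],
    [[0,0,0],[0.015,0.015,0.09],-1],
    [[0,0,0],[0.015,0.015,0.1],-1],
    [[0,0,0],[0.015,0.015,0.1],-1],
    [[0,0,0],[0.015,0.015,0.1],-1],
  ],
)

```text
clock: 12.5
eef_pos: [663.6, 145.2, 150.6]
tcp_rot: [-2.941, 0.001, 1.568]
contact_force: [0.1, -0.7, -1.7]
opening: 0.202
grasp_force: 44.6
```

step_arm(
  moves=[
    [[0,0,0],[0,0,0],-0.4],
    [[0,0,0],[0,0,0],-0.1],
    [[0,0,0],[0,0,0],-0.1],
    [[0,0,0],[0,0,-0.1],-0.1],
    [[0,0,0],[0,0,-0.3],-0.1],
    [[-0.1,0,0],[0,0,-0.55],-0.1],
    [[-0.256,0,0],[0,0,-0.75],-0.1],
    [[-0.256,0,0],[0,0,-0.75],-0.1],
  ],
)

```text
clock: 13.3
eef_pos: [695.9, 145.9, 306.3]
tcp_rot: [3.126, -0.002, 1.568]
contact_force: [-0.7, 0.4, 0.4]
opening: 0.453
grasp_force: 0.0
```

step_arm(
  moves=[
    [[0,0,0],[0,0,0],-0.1],
    [[0,0,0],[0,0,0],-0.1],
  ],
)

```text
clock: 13.5
eef_pos: [692.8, 145.0, 296.5]
tcp_rot: [-3.14, 0.001, 1.568]
contact_force: [-0.9, -0.0, -0.2]
opening: 0.452
grasp_force: 0.0
```

```bash
python3 - <<'E'
from h import *
plan((529.3,-348,300))
for n in('side','top'):
    print([(q['xy'],q['conf']) for q in imaging.mark_of(n,'carton1')] if snap(n,n+'5.png') is not None else 0)
a=cv2.imread('pics/side5.png')[190:350,200:400];b=cv2.imread('pics/top5.png')[160:320,210:410]
cv2.imwrite('pics/c5.png',np.hstack([cv2.resize(q,(400,320),interpolation=2) for q in(a,b)]))
E
```

```text
t 13.5 pos [692.8 145.  296.5] rot [-3.140e+00  1.000e-03  1.568e+00] F [-0.9 -0.  -0.2] op 0.45 turn [-0.0021  0.0013 -0.0037] shift [-2.4674 -0.8105 -0.0135]
[([358.5, 258.1], 0.98), ([391.4, 254.2], 0.89), ([333.5, 238.2], 0.71)]
[([402.2, 219.2], 0.78), ([416.1, 289.8], 0.73), ([388.6, 254.3], 0.66)]
```

View pics/c5.png

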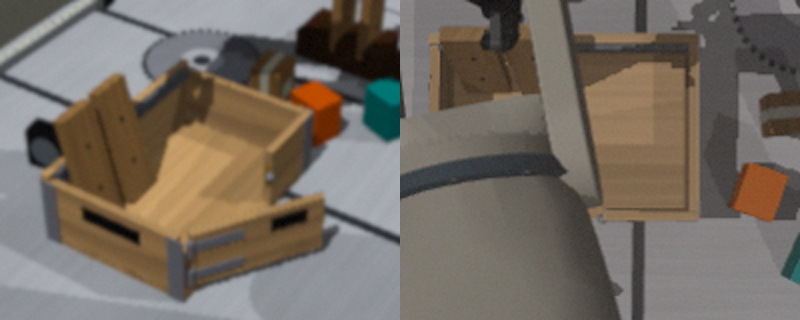

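The two panels stand side by side on the rail at left (side-crop (85,155) and (120,140)). The carton and decoys are unmoved. Next is panel B.

step_arm(
  moves=[
    [[0,0,0],[-0.23,-0.08,0],-0.1],
    [[0,0,0],[-0.46,-0.15,0],-0.1],
    [[0,0,0],[-0.69,-0.23,0],-0.1],
    [[0,0,0],[-0.92,-0.31,0],-0.1],
    [[0,0,0],[-1.0,-0.33,0],-0.1],
  ],
)

```text
clock: 14.2
eef_pos: [625.2, -58.4, 297.0]
tcp_rot: [-3.14, 0.002, 1.565]
contact_force: [-0.5, -0.1, 0.2]
opening: 0.449
grasp_force: 0.0
```

step_arm(
  moves=[
    [[0,0,0],[-0.23,-0.08,0],-0.1],
    [[0,0,0],[-0.46,-0.15,0],-0.1],
    [[0,0,0],[-0.69,-0.23,0],-0.1],
    [[0,0,0],[-0.92,-0.31,0],-0.1],
    [[0,0,0],[-1.0,-0.33,0],-0.1],
  ],
)

```text
clock: 14.7
eef_pos: [559.0, -257.8, 297.2]
tcp_rot: [-3.141, 0.001, 1.565]
contact_force: [-1.0, -0.4, 0.4]
opening: 0.452
grasp_force: 0.0
```

step_arm(
  moves=[
    [[0,0,-0.004],[-0.23,-0.08,0],-0.1],
    [[0,0,-0.004],[-0.46,-0.15,0],-0.1],
    [[0,0,-0.004],[-0.467,-0.15,0],-0.1],
    [[0,0,-0.004],[-0.467,-0.15,0],-0.1],
    [[0,0,-0.004],[-0.467,-0.15,0],-0.1],
    [[0,0,-0.004],[-0.467,-0.15,0],-0.1],
  ],
)

```text
clock: 15.3
eef_pos: [530.8, -346.3, 297.6]
tcp_rot: [3.141, 0.0, 1.573]
contact_force: [0.4, 0.2, 0.2]
opening: 0.449
grasp_force: 0.0
```

```bash
python3 -c "
from h import *
plan((529.3,-348,152))"
```

```text
t 15.3 pos [ 530.8 -346.3  297.6] rot [3.141 0.    1.573] F [0.4 0.2 0.2] op 0.45 turn [0.0007 0.0001 0.0023] shift [-0.0082 -0.0077  0.7282]
```

step_arm(
  moves=[
    [[0,0,0],[-0.008,-0.007,0.2],-0.1],
    [[0,0,0],[-0.008,-0.007,0.4],-0.1],
    [[0,0,0],[-0.008,-0.007,0.6],-0.1],
    [[0,0,0],[-0.008,-0.007,0.725],-0.1],
    [[0,0,0],[-0.008,-0.007,0.725],-0.1],
    [[0,0,0],[-0.008,-0.007,0.725],-1],
    [[0,0,0],[-0.008,-0.007,0.725],-1],
    [[0,0,0],[-0.008,-0.007,0.725],-1],
  ],
)

```text
clock: 16.1
eef_pos: [529.8, -349.8, 154.7]
tcp_rot: [3.138, 0.002, 1.571]
contact_force: [0.1, 0.1, -2.3]
opening: 0.201
grasp_force: 42.9
```

step_arm(
  moves=[
    [[0,0,0],[0,0,0],-1],
    [[0,0,0],[0,0,0],-1],
  ],
)

```text
clock: 16.3
eef_pos: [529.6, -349.9, 154.5]
tcp_rot: [3.139, 0.002, 1.571]
contact_force: [0.4, 0.4, 7.3]
opening: 0.207
grasp_force: 44.1
```

step_arm(
  moves=[
    [[0,0,0],[0,0,-0.2],-1],
    [[0,0,0],[0,0,-0.42],-1],
    [[0,0,0],[0,0,-0.64],-1],
    [[0,0,0],[0,0,-0.85],-1],
    [[0,0,0],[0.23,0.06,-0.85],-1],
    [[0,0,0],[0.46,0.13,-0.85],-1],
    [[0,0,0],[0.69,0.19,-0.85],-1],
    [[0,0,0],[0.92,0.26,-0.85],-1],
  ],
)

```text
clock: 17.1
eef_pos: [580.5, -163.8, 323.3]
tcp_rot: [3.14, 0.001, 1.57]
contact_force: [1.3, -0.1, -0.9]
opening: 0.205
grasp_force: 43.0
```

step_arm(
  moves=[
    [[0,0,0],[0.22,0.07,0],-1],
    [[0,0,0],[0.44,0.13,0],-1],
    [[0,0,0],[0.66,0.2,0],-1],
    [[0,0,0],[0.88,0.27,0],-1],
    [[0,0,0],[1.0,0.3,0],-1],
    [[0,0,0],[1.0,0.3,0],-1],
  ],
)

```text
clock: 17.7
eef_pos: [641.0, 38.0, 322.6]
tcp_rot: [3.141, -0.0, 1.574]
contact_force: [-0.1, -0.3, -0.7]
opening: 0.204
grasp_force: 42.9
```

```bash
python3 -c "
from h import *
plan(cw(85,-35,175),down(.2)); print(telemetry.sense()['grasp_force'])"
```

```text
t 17.7 pos [641.   38.  322.6] rot [ 3.141 -0.     1.574] F [-0.1 -0.3 -0.7] op 0.2 turn [0.2558 0.     0.0046] shift [0.1876 0.1249 0.7384]
42.93588638305664
```

step_arm(
  moves=[
    [[0.12,0,0],[0.15,0.1,0],-1],
    [[0.256,0,0.005],[0.188,0.125,0],-1],
    [[0.256,0,0.005],[0.188,0.125,0.1],-1],
    [[0.256,0,0.005],[0.188,0.125,0.3],-1],
    [[0.256,0,0.005],[0.188,0.125,0.5],-1],
    [[0.256,0,0.005],[0.188,0.125,0.7],-1],
    [[0.256,0,0.005],[0.188,0.125,0.738],-1],
    [[0.256,0,0.005],[0.188,0.125,0.738],-1],
  ],
)

```text
clock: 18.5
eef_pos: [664.9, 71.3, 174.4]
tcp_rot: [-2.939, 0.001, 1.566]
contact_force: [0.9, 0.1, -0.4]
opening: 0.204
grasp_force: 42.9
```

step_arm(
  moves=[
    [[0,0,0],[0,0,0],-1],
    [[0,0,0],[0,0,0],-1],
    [[0,0,0],[0,0,0],-1],
  ],
)

```text
clock: 18.8
eef_pos: [666.7, 72.2, 177.1]
tcp_rot: [-2.944, 0.001, 1.567]
contact_force: [0.8, 0.1, -1.1]
opening: 0.207
grasp_force: 42.9
```

```bash
python3 -c "
from h import *
plan(cw(85,-35,152.5),down(.2)); print(telemetry.sense()['grasp_force'])"
```

```text
t 18.8 pos [666.7  72.2 177.1] rot [-2.944e+00  1.000e-03  1.567e+00] F [ 0.8  0.1 -1.1] op 0.21 turn [ 0.0035  0.     -0.0048] shift [0.0174 0.0206 0.1214]
42.90984749794006
```

step_arm(
  moves=[
    [[0,0,-0.004],[0.015,0.018,0.05],-1],
    [[0,0,-0.004],[0.015,0.018,0.09],-1],
    [[0,0,-0.004],[0.015,0.018,0.11],-1],
    [[0,0,-0.004],[0.015,0.018,0.115],-1],
    [[0,0,-0.004],[0.015,0.018,0.115],-1],
  ],
)

```text
clock: 19.3
eef_pos: [664.4, 75.2, 151.4]
tcp_rot: [-2.941, 0.001, 1.57]
contact_force: [0.0, -1.2, -0.8]
opening: 0.203
grasp_force: 42.9
```

step_arm(
  moves=[
    [[0,0,0],[0,0,0],-0.4],
    [[0,0,0],[0,0,0],-0.1],
    [[0,0,0],[0,0,0],-0.1],
    [[0,0,0],[0,0,-0.1],-0.1],
    [[0,0,0],[0,0,-0.3],-0.1],
    [[-0.1,0,0],[0,0,-0.55],-0.1],
    [[-0.256,0,0],[0,0,-0.75],-0.1],
    [[-0.256,0,0],[0,0,-0.75],-0.1],
  ],
)

```text
clock: 20.1
eef_pos: [696.9, 75.6, 307.4]
tcp_rot: [3.125, -0.001, 1.57]
contact_force: [-1.3, 0.3, 1.7]
opening: 0.451
grasp_force: 0.0
```

step_arm(
  moves=[
    [[0,0,0],[-0.23,-0.06,0],-0.1],
    [[0,0,0],[-0.46,-0.12,0],-0.1],
    [[0,0,0],[-0.69,-0.18,0],-0.1],
    [[0,0,0],[-0.92,-0.24,0],-0.1],
    [[0,0,0],[-1.0,-0.27,0],-0.1],
  ],
)

```text
clock: 20.6
eef_pos: [638.9, -128.6, 298.8]
tcp_rot: [-3.141, 0.001, 1.568]
contact_force: [0.2, 0.3, -0.1]
opening: 0.448
grasp_force: 0.0
```

step_arm(
  moves=[
    [[0,0,0],[-0.23,-0.06,0],-0.1],
    [[0,0,0],[-0.46,-0.12,0],-0.1],
    [[0,0,0],[-0.69,-0.18,0],-0.1],
    [[0,0,0],[-0.92,-0.24,0],-0.1],
    [[0,0,0],[-1.0,-0.27,0],-0.1],
    [[0,0,0],[-1.0,-0.27,0],-0.1],
    [[0,0,0],[-1.0,-0.27,0],-0.1],
  ],
)

```text
clock: 21.3
eef_pos: [586.4, -324.0, 298.7]
tcp_rot: [3.141, -0.001, 1.57]
contact_force: [-0.3, 0.8, 0.5]
opening: 0.451
grasp_force: 0.0
```

```bash
python3 -c "
from h import *
plan((578.3,-348.5,153))
for n in('side','top'):
    snap(n,n+'6.png'); print([(q['xy'],q['conf']) for q in imaging.mark_of(n,'panel1_top')],[(q['xy'],q['conf']) for q in imaging.mark_of(n,'panel1')])
"
```

```text
t 21.3 pos [ 586.4 -324.   298.7] rot [ 3.141e+00 -1.000e-03  1.570e+00] F [-0.3  0.8  0.5] op 0.45 turn [ 0.0006 -0.0008 -0.0014] shift [-0.1232 -0.0405  0.7282]
[([233.4, 247.0], 0.84), ([252.4, 299.3], 0.46)] [([268.0, 284.4], 0.82), ([371.3, 212.4], 0.8), ([280.4, 275.9], 0.79), ([250.8, 297.1], 0.74)]
[([242.3, 173.5], 0.7)] [([471.6, 228.7], 0.95), ([282.4, 204.8], 0.88), ([251.8, 202.5], 0.66), ([305.8, 202.7], 0.65), ([234.2, 269.2], 0.58)]
```

step_arm(
  moves=[
    [[0,0,0],[-0.123,-0.04,0.1],-0.1],
    [[0,0,0],[-0.123,-0.04,0.3],-0.1],
    [[0,0,0],[-0.123,-0.04,0.5],-0.1],
    [[0,0,0],[-0.123,-0.04,0.725],-0.1],
    [[0,0,0],[-0.123,-0.04,0.725],-0.1],
    [[0,0,0],[-0.123,-0.04,0.725],-1],
    [[0,0,0],[-0.123,-0.04,0.725],-1],
    [[0,0,0],[-0.123,-0.04,0.725],-1],
  ],
)

```text
clock: 22.4
eef_pos: [579.7, -350.0, 156.6]
tcp_rot: [3.138, 0.002, 1.57]
contact_force: [0.3, 0.4, -1.4]
opening: 0.199
grasp_force: 44.7
```

step_arm(
  moves=[
    [[0,0,0],[0,0,0],-1],
    [[0,0,0],[0,0,0],-1],
  ],
)

```text
clock: 22.6
eef_pos: [579.3, -350.0, 156.0]
tcp_rot: [3.138, 0.002, 1.57]
contact_force: [-0.3, 0.6, 7.6]
opening: 0.203
grasp_force: 45.9
```

step_arm(
  moves=[
    [[0,0,0],[0,0,-0.2],-1],
    [[0,0,0],[0,0,-0.42],-1],
    [[0,0,0],[0,0,-0.64],-1],
    [[0,0,0],[0,0,-0.85],-1],
    [[0,0,0],[0.23,0.05,-0.85],-1],
    [[0,0,0],[0.46,0.11,-0.85],-1],
    [[0,0,0],[0.69,0.17,-0.85],-1],
    [[0,0,0],[0.88,0.22,-0.85],-1],
  ],
)

```text
clock: 23.4
eef_pos: [622.5, -171.1, 324.5]
tcp_rot: [3.14, 0.0, 1.57]
contact_force: [0.2, -0.3, -1.1]
opening: 0.203
grasp_force: 44.7
```

step_arm(
  moves=[
    [[0,0,0],[0.22,0.05,0],-1],
    [[0,0,0],[0.44,0.1,0],-1],
    [[0,0,0],[0.66,0.15,0],-1],
    [[0,0,0],[0.85,0.2,0],-1],
    [[0,0,0],[0.85,0.2,0],-1],
    [[0,0,0],[0.85,0.2,0],-1],
  ],
)

```text
clock: 24.0
eef_pos: [662.3, -2.6, 323.9]
tcp_rot: [3.141, 0.001, 1.572]
contact_force: [0.4, -0.5, -0.9]
opening: 0.205
grasp_force: 44.6
```

```bash
python3 -c "
from h import *
plan(cw(85,-103,175),down(.2)); print(telemetry.sense()['grasp_force'])"
```

```text
t 24.0 pos [662.3  -2.6 323.9] rot [3.141e+00 1.000e-03 1.572e+00] F [ 0.4 -0.5 -0.9] op 0.2 turn [0.2556 0.0012 0.0017] shift [0.052  0.0211 0.7447]
44.63991343975067
```

step_arm(
  moves=[
    [[0.12,0,0],[0.05,0.02,0],-1],
    [[0.256,0,0.002],[0.055,0.02,0],-1],
    [[0.256,0,0.002],[0.055,0.02,0.1],-1],
    [[0.256,0,0.002],[0.055,0.02,0.3],-1],
    [[0.256,0,0.002],[0.055,0.02,0.5],-1],
    [[0.256,0,0.002],[0.055,0.02,0.7],-1],
    [[0.256,0,0.002],[0.055,0.02,0.745],-1],
    [[0.256,0,0.002],[0.055,0.02,0.745],-1],
  ],
)

```text
clock: 24.8
eef_pos: [665.7, 6.4, 174.0]
tcp_rot: [-2.938, 0.001, 1.567]
contact_force: [-0.6, -0.4, -1.0]
opening: 0.204
grasp_force: 44.6
```

step_arm(
  moves=[
    [[0,0,0],[0,0,0],-1],
    [[0,0,0],[0,0,0],-1],
    [[0,0,0],[0,0,0],-1],
  ],
)

```text
clock: 25.1
eef_pos: [667.6, 7.5, 176.9]
tcp_rot: [-2.944, 0.001, 1.569]
contact_force: [-0.0, -0.3, -1.4]
opening: 0.205
grasp_force: 44.6
```

```bash
python3 -c "
from h import *
plan(cw(85,-103,153.5),down(.2)); print(telemetry.sense()['grasp_force'])"
```

```text
t 25.1 pos [667.6   7.5 176.9] rot [-2.944e+00  1.000e-03  1.569e+00] F [-0.  -0.3 -1.4] op 0.21 turn [ 0.0037  0.0002 -0.0029] shift [0.0009 0.0183 0.1158]
44.58449184894562
```

step_arm(
  moves=[
    [[0,0,0],[0.0,0.016,0.05],-1],
    [[0,0,0],[0.0,0.016,0.09],-1],
    [[0,0,0],[0.0,0.016,0.105],-1],
    [[0,0,0],[0.0,0.016,0.11],-1],
    [[0,0,0],[0.0,0.016,0.11],-1],
  ],
)

```text
clock: 25.6
eef_pos: [665.1, 7.6, 152.3]
tcp_rot: [-2.941, 0.001, 1.569]
contact_force: [0.2, -1.2, -1.4]
opening: 0.204
grasp_force: 44.6
```

step_arm(
  moves=[
    [[0,0,0],[0,0,0],-0.4],
    [[0,0,0],[0,0,0],-0.1],
    [[0,0,0],[0,0,0],-0.1],
    [[0,0,0],[0,0,-0.1],-0.1],
    [[0,0,0],[0,0,-0.3],-0.1],
    [[-0.1,0,0],[0,0,-0.55],-0.1],
    [[-0.256,0,0],[0,0,-0.75],-0.1],
    [[-0.256,0,0],[0,0,-0.75],-0.1],
  ],
)

```text
clock: 26.4
eef_pos: [697.6, 7.6, 308.1]
tcp_rot: [3.125, 0.0, 1.569]
contact_force: [-0.7, -0.2, 0.1]
opening: 0.449
grasp_force: 0.0
```

step_arm(
  moves=[
    [[0,0,0.15],[-0.2,-0.11,0],1],
    [[0,0,0.3],[-0.4,-0.22,0],1],
    [[0,0,0.48],[-0.6,-0.33,0],1],
    [[0,0,0.67],[-0.84,-0.46,0],1],
    [[0,0,0.86],[-0.84,-0.46,0],1],
    [[0,0,1.0],[-0.84,-0.46,0],1],
    [[0,0,1.0],[-0.84,-0.46,0],1],
  ],
)

```text
clock: 27.1
eef_pos: [602.3, -160.8, 299.6]
tcp_rot: [3.141, 0.0, 0.781]
contact_force: [0.5, 0.3, 0.9]
opening: 0.997
grasp_force: 0.0
```

step_arm(
  moves=[
    [[0,0,0.18],[0,0,0],1],
    [[0,0,0.36],[0,0,0],1],
    [[0,0,0.54],[0,0,0],1],
    [[0,0,0.72],[0,0,0],1],
    [[0,0,0.9],[0,0,0],1],
    [[0,0,0.9],[0,0,0],1],
    [[0,0,0.9],[0,0,0],1],
  ],
)

```text
clock: 27.8
eef_pos: [602.8, -159.9, 299.5]
tcp_rot: [3.141, -0.0, 0.083]
contact_force: [0.1, 0.5, -0.5]
opening: 0.994
grasp_force: 0.0
```

```bash
python3 - <<'E'
from h import *
plan((602,-161,150),(np.pi,0,.08))
for n in('side','top'):
    snap(n,n+'7.png'); print([(q['xy'],q['conf']) for q in imaging.mark_of(n,'carton1')])
a=cv2.imread('pics/side7.png')[190:350,200:400];b=cv2.imread('pics/top7.png')[160:320,210:450]
cv2.imwrite('pics/c7.png',np.hstack([cv2.resize(a,(375,300),interpolation=2),cv2.resize(b,(424,283),interpolation=2)[:300] if 0 else cv2.copyMakeBorder(cv2.resize(b,(424,283),interpolation=2),0,17,0,0,0)]))
E
```

```text
t 27.8 pos [ 602.8 -159.9  299.5] rot [ 3.141 -0.     0.083] F [ 0.1  0.5 -0.5] op 0.99 turn [ 0.0007 -0.0005  0.0039] shift [-0.005   0.0047  0.7476]
[([392.2, 256.1], 0.9), ([356.9, 254.6], 0.78), ([323.6, 237.2], 0.67)]
[([385.6, 254.2], 0.63), ([400.8, 205.4], 0.62), ([418.4, 288.0], 0.43)]
```

View pics/c7.png

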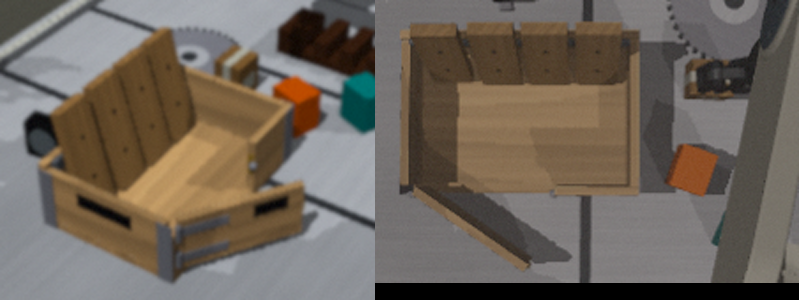

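All four panels lean on the rail. The carton has been knocked towards the crate and blade (around (690,78) in the top half), so I'll move the arm aside to measure it again.

step_arm(
  moves=[
    [[0,0,0],[0,0.23,0],1],
    [[0,0,0],[0,0.46,0],1],
    [[0,0,0],[0,0.7,0],1],
    [[0,0,0],[0,0.92,0],1],
    [[0,0,0],[0,0.92,0],1],
    [[0,0,0],[0,0.92,0],1],
  ],
)

```text
clock: 28.6
eef_pos: [616.5, -344.5, 299.2]
tcp_rot: [-3.141, -0.0, 0.076]
contact_force: [0.3, 0.3, 0.3]
opening: 0.999
grasp_force: 0.0
```

```bash
python3 - <<'E'
from h import *
for n in('side','top'):
    snap(n,n+'8.png'); print([(q['xy'],q['conf']) for q in imaging.mark_of(n,'carton1')])
a=cv2.imread('pics/side8.png')[205:265,290:370];b=cv2.imread('pics/top8.png')[165:265,350:450]
cv2.imwrite('pics/c8.png',np.hstack([cv2.resize(a,(400,300),interpolation=2),cv2.resize(b,(300,300),interpolation=2)]))
E
```

```text
[([326.1, 239.1], 0.91), ([394.1, 253.5], 0.83), ([301.4, 219.9], 0.74), ([359.7, 256.5], 0.68), ([359.2, 298.9], 0.6), ([272.8, 287.0], 0.23)]
[([415.1, 291.7], 0.97), ([399.3, 206.9], 0.75), ([387.7, 253.9], 0.7), ([329.6, 206.0], 0.42)]
```

View pics/c8.png

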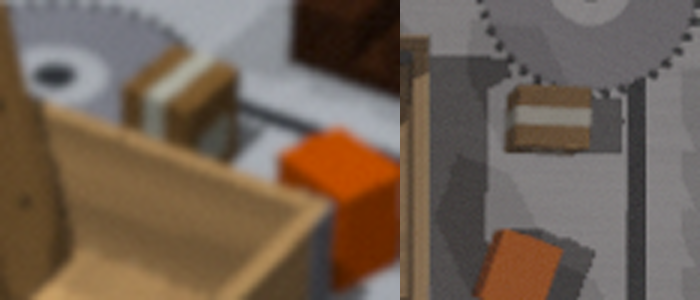

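```bash
python3 - <<'E'
from h import *
t=lambda u,v:(350+(u-400+.5)/3-.5,165+(v+.5)/3-.5)
print([onz('top',t(*c),70)[:2].round(1) for c in [(517,86),(590,86),(591,150),(517,150),(554,118)]])
P=tri((290+182.5/5-.5,205+73.5/5-.5),t(554,118)); print(P)
plan((P[0],P[1],250),(np.pi,0,0.0))
E
```

```text
[array([ 659. , -122.1]), array([ 659.7, -181.1]), array([ 607.8, -182. ]), array([ 607.2, -122.3]), array([ 633.4, -152.1])]
[ 633.08102004 -150.94299424   75.49761265]
t 28.8 pos [ 617.  -342.3  300. ] rot [ 3.141e+00 -1.000e-03  7.800e-02] F [-0.1  0.8 -0.1] op 1.0 turn [ 0.0005 -0.001   0.0996] shift [ 0.1548 -0.9479  0.2497]
```

step_arm(
  moves=[
    [[0,0,0.1],[0.04,-0.23,0.1],1],
    [[0,0,0.1],[0.08,-0.46,0.3],1],
    [[0,0,0.1],[0.12,-0.69,0.5],1],
    [[0,0,0.1],[0.155,-0.92,0.7],1],
    [[0,0,0.1],[0.155,-0.948,0.75],1],
    [[0,0,0.1],[0.155,-0.948,0.75],1],
    [[0,0,0.1],[0.155,-0.948,0.75],1],
    [[0,0,0.1],[0.155,-0.948,0.75],1],
  ],
)

```text
clock: 29.6
eef_pos: [634.3, -152.8, 151.2]
tcp_rot: [3.14, -0.003, -0.002]
contact_force: [0.2, -0.6, -0.3]
opening: 0.997
grasp_force: 0.0
```

```bash
python3 -c "
from h import *
plan((633.2,-151.7,28),(np.pi,0,0.0))"
```

```text
t 29.6 pos [ 634.3 -152.8  151.2] rot [ 3.14e+00 -3.00e-03 -2.00e-03] F [ 0.2 -0.6 -0.3] op 1.0 turn [ 0.0018 -0.0039 -0.0019] shift [-0.0076 -0.0063  0.6159]
```

step_arm(
  moves=[
    [[0,0,0],[-0.006,-0.006,0.15],1],
    [[0,0,0],[-0.006,-0.006,0.3],1],
    [[0,0,0],[-0.006,-0.006,0.45],1],
    [[0,0,0],[-0.006,-0.006,0.61],1],
    [[0,0,0],[-0.006,-0.006,0.61],1],
    [[0,0,0],[-0.006,-0.006,0.61],1],
    [[0,0,0],[-0.006,-0.006,0.61],-1],
    [[0,0,0],[-0.006,-0.006,0.61],-1],
  ],
)

```text
clock: 30.4
eef_pos: [633.8, -151.9, 30.0]
tcp_rot: [3.14, -0.004, -0.002]
contact_force: [-4.0, -0.3, 27.2]
opening: 0.701
grasp_force: 35.6
```

step_arm(
  moves=[
    [[0,0,0],[0,0,0],-1],
    [[0,0,0],[0,0,0],-1],
    [[0,0,0],[0,0,0],-1],
  ],
)

```text
clock: 30.7
eef_pos: [633.9, -151.9, 30.2]
tcp_rot: [3.14, -0.004, -0.002]
contact_force: [-0.3, -0.7, 6.4]
opening: 0.701
grasp_force: 43.1
```

step_arm(
  moves=[
    [[0,0,0],[0,0,-0.2],-1],
    [[0,0,0],[0,0,-0.42],-1],
    [[0,0,0],[0,0,-0.64],-1],
    [[0,0,0],[0,0,-0.86],-1],
    [[0,0,0],[-0.2,0,-0.95],-1],
    [[0,0,0],[-0.4,0,-0.95],-1],
    [[0,0,0],[-0.44,0,-0.95],-1],
    [[0,0,0],[-0.44,0,-0.95],-1],
  ],
)

```text
clock: 31.5
eef_pos: [543.1, -150.9, 218.8]
tcp_rot: [3.141, -0.002, -0.003]
contact_force: [0.3, 0.4, -2.5]
opening: 0.696
grasp_force: 45.1
```

step_arm(
  moves=[
    [[0,0,0],[0,-0.22,0],-1],
    [[0,0,0],[0,-0.44,0],-1],
    [[0,0,0],[0,-0.66,0],-1],
    [[0,0,0],[0,-0.88,0],-1],
    [[0,0,0],[0,-1.0,0],-1],
    [[0,0,0],[0,-1.0,0],-1],
    [[0,0,0],[0,-1.0,0],-1],
  ],
)

```text
clock: 32.2
eef_pos: [545.5, 49.7, 217.5]
tcp_rot: [3.141, -0.001, -0.0]
contact_force: [0.3, -0.4, -2.2]
opening: 0.702
grasp_force: 45.3
```

```bash
python3 -c "
from h import *
plan(cw(-35,-30,60),(np.pi,0,0.0)); print(telemetry.sense()['grasp_force'])"
```

```text
t 32.2 pos [545.5  49.7 217.5] rot [ 3.141e+00 -1.000e-03 -0.000e+00] F [ 0.3 -0.4 -2.2] op 0.7 turn [ 0.0011 -0.0017 -0.0004] shift [ 0.0008 -0.1496  0.7875]
45.312312841415405
```

step_arm(
  moves=[
    [[0,0,0],[0,-0.15,0],-1],
    [[0,0,0],[0,-0.15,0.2],-1],
    [[0,0,0],[0,-0.15,0.4],-1],
    [[0,0,0],[0,-0.15,0.6],-1],
    [[0,0,0],[0,-0.15,0.75],-1],
    [[0,0,0],[0,-0.15,0.787],-1],
    [[0,0,0],[0,-0.15,0.787],-1],
    [[0,0,0],[0,-0.15,0.787],-1],
  ],
)

```text
clock: 33.0
eef_pos: [546.1, 78.6, 61.4]
tcp_rot: [3.141, -0.003, -0.003]
contact_force: [0.8, -0.4, -2.6]
opening: 0.697
grasp_force: 45.2
```

step_arm(
  moves=[
    [[0,0,0],[0,0,0.04],-1],
    [[0,0,0],[0,0,0.075],-1],
    [[0,0,0],[0,0,0.08],-1],
    [[0,0,0],[0,0,0.08],-1],
  ],
)

```text
clock: 33.4
eef_pos: [544.6, 79.0, 44.0]
tcp_rot: [3.141, -0.001, -0.002]
contact_force: [-0.4, 0.5, -2.0]
opening: 0.703
grasp_force: 45.3
```

step_arm(
  moves=[
    [[0,0,0],[0,0,0.007],-1],
    [[0,0,0],[0,0,0.007],-1],
    [[0,0,0],[0,0,0.007],0.65],
    [[0,0,0],[0,0,0.007],0.65],
    [[0,0,0],[0,0,-0.1],0.65],
    [[0,0,0],[0,0,-0.35],0.65],
    [[0,0,0],[0,0,-0.6],0.65],
    [[0,0,0],[0,0,-0.8],0.65],
  ],
)

```text
clock: 34.2
eef_pos: [545.1, 79.1, 207.1]
tcp_rot: [3.141, -0.003, -0.002]
contact_force: [0.2, 0.8, 0.1]
opening: 0.824
grasp_force: 0.0
```

step_arm(
  moves=[
    [[0,0,0],[-0.22,-0.06,0],-1],
    [[0,0,0],[-0.45,-0.13,0],-1],
    [[0,0,0],[-0.67,-0.19,0],-1],
    [[0,0,0],[-0.9,-0.25,0],-1],
    [[0,0,0],[-0.95,-0.255,0],-1],
    [[0,0,0],[-0.95,-0.255,0],-1],
    [[0,0,0],[-0.95,-0.255,0],-1],
  ],
)

```text
clock: 34.9
eef_pos: [356.3, 130.7, 204.6]
tcp_rot: [-3.142, -0.003, -0.002]
contact_force: [0.5, 0.1, 0.8]
opening: -0.005
grasp_force: 0.0
```

```bash
python3 - <<'E'
from h import *
plan((355,130,45),(np.pi,0,0.0))
a=snap('side','side9.png')[180:350,200:420,::-1];b=snap('top','top9.png')[150:350,200:460,::-1]
cv2.imwrite('pics/c9.png',np.hstack([cv2.resize(a,(388,300),interpolation=2),cv2.resize(b,(390,300),interpolation=2)]))
E
```

```text
t 34.9 pos [356.3 130.7 204.6] rot [-3.142e+00 -3.000e-03 -2.000e-03] F [0.5 0.1 0.8] op -0.0 turn [-0.     -0.004  -0.0021] shift [-0.009   0.0038  0.7979]
```

View pics/c9.png

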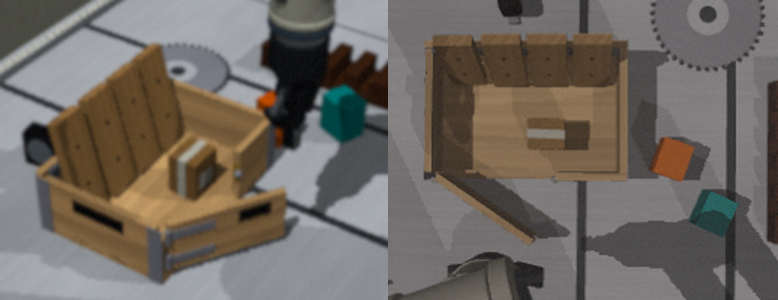

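All four panels and the carton are in place (the carton upright at ~(192,165) and (557,135)). The gate is still open, its edge near (530,240) in the top half. I'll lower the shut fingers outside the gate and push.

step_arm(
  moves=[
    [[0,0,0],[-0.01,0,0.2],-1],
    [[0,0,0],[-0.01,0,0.4],-1],
    [[0,0,0],[-0.01,0,0.6],-1],
    [[0,0,0],[-0.01,0,0.795],-1],
    [[0,0,0],[-0.01,0,0.795],-1],
    [[0,0,0],[-0.01,0,0.795],-1],
    [[0,0,0],[-0.01,0,0.795],-1],
  ],
)

```text
clock: 35.7
eef_pos: [354.5, 130.7, 46.3]
tcp_rot: [-3.141, -0.003, -0.003]
contact_force: [0.1, 0.6, 0.2]
opening: -0.002
grasp_force: 0.0
```

step_arm(
  moves=[
    [[0,0,0],[0.09,0.06,0],-1],
    [[0,0,0],[0.19,0.12,0],-1],
    [[0,0,0],[0.27,0.15,0],-1],
    [[0,0,0],[0.34,0.18,0],-1],
    [[0,0,0],[0.4,0.2,0],-1],
    [[0,0,0],[0.4,0.2,0],-1],
  ],
)

```text
clock: 36.3
eef_pos: [435.0, 90.1, 45.6]
tcp_rot: [3.141, -0.003, -0.003]
contact_force: [0.3, -0.7, 0.2]
opening: 0.001
grasp_force: 0.0
```

```bash
python3 - <<'E'
from h import *
plan((455,88,45),(np.pi,0,0.0)); print(telemetry.sense()['contact_force'])
E
```

```text
t 36.3 pos [435.   90.1  45.6] rot [ 3.141e+00 -3.000e-03 -3.000e-03] F [ 0.3 -0.7  0.2] op 0.0 turn [ 0.0002 -0.0041 -0.0038] shift [0.1002 0.0102 0.0032]
[ 0.33377618 -0.7197558   0.19945265]
```

Now the final push, slowly.

step_arm(
  moves=[
    [[0,0,0],[0.02,0,0],-1],
    [[0,0,0],[0.04,0,0],-1],
    [[0,0,0],[0.06,0.01,0],-1],
    [[0,0,0],[0.075,0.01,0],-1],
    [[0,0,0],[0.09,0.01,0],-1],
    [[0,0,0],[0.1,0.01,0],-1],
    [[0,0,0],[0.1,0.01,0],-1],
  ],
)

```text
clock: 37.0
eef_pos: [448.9, 87.6, 43.9]
tcp_rot: [3.14, 0.007, -0.002]
contact_force: [-9.1, -0.6, -0.2]
opening: 0.004
grasp_force: 0.0
```

```bash
python3 - <<'E'
from h import *
a=snap('side','side10.png')[180:350,200:420,::-1];b=snap('top','top10.png')[150:350,200:460,::-1]
cv2.imwrite('pics/c10.png',np.hstack([cv2.resize(a,(388,300),interpolation=2),cv2.resize(b,(390,300),interpolation=2)]))
for n in('side','top'): print([(q['xy'],q['conf']) for q in imaging.mark_of(n,'gate_edge')])
from h import proj
for n in('side','top'): print(proj(n,[cw(-110,-38,57)]))
E
```

```text
[([335.3, 280.8], 0.97), ([252.3, 232.5], 0.69), ([299.9, 221.2], 0.57)]
[([310.3, 239.2], 0.61)]
[[333.73942717 280.8437432 ]]
[[308.4487021  269.94877134]]
```

View pics/c10.png

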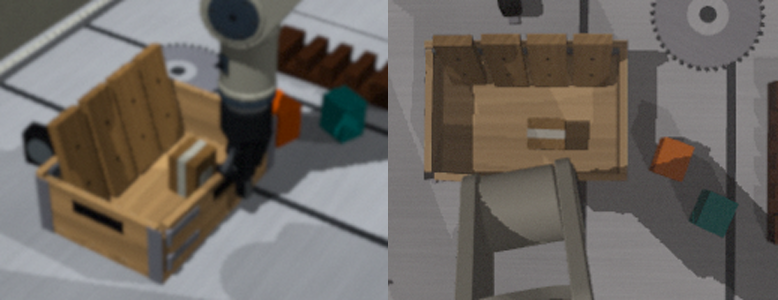

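The gate is almost closed (edge at ~(335,281) in the full side image) and resists with 9 N at the catch. I'll push further.

step_arm(
  moves=[
    [[0,0,0],[0.015,0,0],-1],
    [[0,0,0],[0.03,0,0],-1],
    [[0,0,0],[0.03,0,0],-1],
  ],
)

```text
clock: 37.5
eef_pos: [457.6, 87.9, 44.5]
tcp_rot: [3.14, 0.002, -0.002]
contact_force: [-1.4, -0.5, -0.6]
opening: -0.002
grasp_force: 0.0
```

step_arm(
  moves=[
    [[0,0,0],[0.015,0,0],-1],
    [[0,0,0],[0.025,0,0],-1],
    [[0,0,0],[0.025,0,0],-1],
  ],
)

```text
clock: 37.8
eef_pos: [458.6, 87.7, 43.9]
tcp_rot: [3.14, 0.009, -0.001]
contact_force: [-16.2, 2.5, 5.3]
opening: 0.001
grasp_force: 0.0
```

step_arm(
  moves=[
    [[0,0,0],[-0.1,0,0],-1],
    [[0,0,0],[-0.3,0,0],-1],
    [[0,0,0],[-0.4,0,-0.2],-1],
    [[0,0,0],[-0.4,0.2,-0.4],-1],
    [[0,0,0],[-0.4,0.45,-0.6],-1],
    [[0,0,0],[-0.4,0.7,-0.8],-1],
    [[0,0,0],[-0.4,0.95,-0.9],-1],
    [[0,0,0],[-0.4,0.95,-0.9],-1],
  ],
)

```text
clock: 38.6
eef_pos: [384.2, -103.9, 227.5]
tcp_rot: [3.14, -0.005, -0.002]
contact_force: [0.7, 0.9, -0.6]
opening: 0.002
grasp_force: 0.0
```

step_arm(
  moves=[
    [[0,0,0],[0,0.25,0],-1],
    [[0,0,0],[0,0.5,0],-1],
    [[0,0,0],[0,0.75,0],-1],
    [[0,0,0],[0,0.95,0],-1],
    [[0,0,0],[0,0.95,0],-1],
    [[0,0,0],[0,0.95,0],-1],
  ],
)

```text
clock: 39.2
eef_pos: [382.8, -292.3, 225.1]
tcp_rot: [3.141, -0.001, -0.004]
contact_force: [0.5, 0.3, 0.6]
opening: 0.0
grasp_force: 0.0
```

```bash
python3 - <<'E'
from h import *
a=snap('side','side11.png')[200:350,210:370,::-1];b=snap('top','top11.png')[160:310,210:370,::-1]
cv2.imwrite('pics/c11.png',np.hstack([cv2.resize(q,(400,375),interpolation=2) for q in(a,b)]))
plan((0,0,0))
E
```

```text
t 39.3 pos [ 382.7 -290.8  225.1] rot [ 3.142e+00 -1.000e-03 -2.000e-03] F [0.4 1.2 0.6] op 0.0 turn [ 6.0000e-04 -5.0000e-04 -2.0024e+00] shift [-1.917  -1.4503  1.1241]
```

View pics/c11.png

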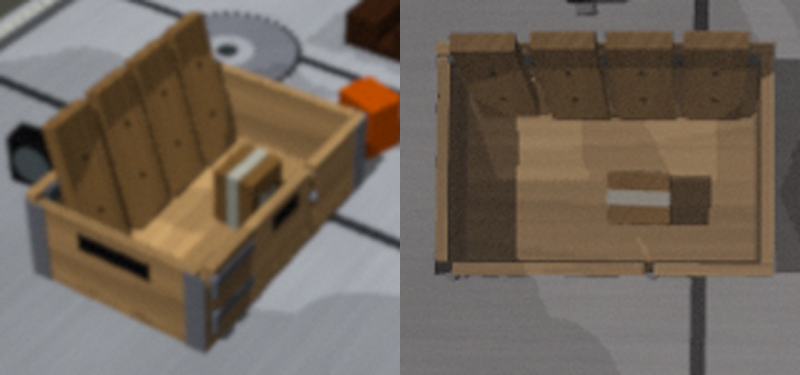

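The gate is flush with the front (top half, edge at ~(648,268)). All four panels lean on the rail, the carton stands upright, and the bystanders have not moved.

```bash
python3 -c "
from rig import r
print(r.sign_off())"
```

```text
the job is handed in; nothing more can be done
None
```

I handed the job in after about 39 s: all four drawer fronts lean on the padded rail, the only carton present stands upright on the crate floor, and the gate is snapped shut; the sign-off returned no verdict.

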